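# Draw the drooping bolt of the sample cage and hold its gate ajar

## Task

Please open the sample cage so that I can slide the tube rack out: its barrel bolt droops and the nose hooks behind the bent keeper, so lift the bolt by its black grip while you draw it back, easing the nose over the bent lip rather than forcing it. Then pull the sprung gate ajar by that grip until its free edge stands about a hand's breadth (10 cm) out, and finish there, still gripping the bolt and holding the gate still, because it shuts by itself if let go. Leave the bottle, the jar and the tip box on the bench where they stand.

Things in the scene. Friction and masses are not known exactly. Their poses are not given: they have to be found in the camera images.
- cage: White steel sample cage fixed to the bench, 346 mm wide (its y), 240 mm deep (its x), 240 mm high, wire sides, back and roof. Origin: centre of its underside. Its -x axis points out of its front, where the gate is; the latch post (y from -173 to -133 mm) is at its -y end. Front of posts and shut gate: x = -120 mm. The gate's upright hinge axis passes through x = -110, y = +135 mm.
- gate (a joint): Opening angle of the teal gate in rad: 0 shut, growing as its free (-y) edge swings out of the cage's front (clockwise from above). Hinge sprung shut with 0.32 N m when shut and 0.63 N m at 0.4 rad: let go, the gate shuts. The free edge is 262 mm from the hinge axis: 10 cm out is about 0.39 rad. Gate top 228 mm above the bench.
- gate_edge (a point): Top front corner of the gate's free edge, 228 mm above the bench; it moves with the gate.
- bolt_grip: Black round grip of the bolt, 14 mm thick, 36 mm long, lying level, straight out from the gate, a 21 mm disc at its outer end. Origin: middle of the 36 mm, 45 mm before the gate's face, 189 mm above the bench when sagging. -x: outwards from the gate; -y: along the bolt to the nose. Gate shut, it is 215 mm from the hinge axis along the cage's y, less the bolt's draw, and 55 mm before it.
- bolt (a joint): How far the bolt is drawn back along itself, in m, towards the hinge (the grip's +y): starts between 0 and 0.006, end stop at 0.048. It slides with a few newtons of friction and stays where it is left. The nose is clear of the keeper from about 0.030 on.
- bolt_lift (a joint): Tilt of the bolt in rad about its rear barrel, 150 mm behind the grip (less when drawn): 0 as it sags on the keeper, growing as the nose is raised, end stop 0.11. Raising the grip 1 mm adds about 0.007 rad. Falls back by its own weight (about 2 N at the grip). Drawing needs at least about 0.055 rad (grip raised 8 mm); 11 to 13 mm is comfortable, 16 mm reaches the stop.
- bolt_nose: Steel end of the 12 mm bolt rod in the keeper, with a square catch 8 mm thick turned down 11 mm below the rod; the catch lies 81 mm beyond the grip along its -y, just beyond the keeper. Origin: on the bolt's axis at the rear barrel; axes as for the grip.
- keeper: Steel strap loop on the latch post, 12 mm wide along the bolt, its lower leg bent up; the bolt passes through it and the turned-down catch hooks behind that leg when the bolt sags. Its opening is 38 mm high and 27 mm deep. Origin and axes: those of the cage; the loop itself is at about x = -135 mm, y = -142 mm, z = 195 mm there.
- tube_rack: Blue tube rack with capped tubes, 70 by 150 mm and 106 mm high, standing loose inside the cage. Origin: centre of its underside.
- reagent: Amber glass bottle with a blue cap, 68 mm in diameter, 135 mm high, standing on the bench. Origin: centre of its underside.
- jar: White jar with a red lid, 70 mm in diameter, 90 mm high, standing on the bench. Origin: centre of its underside.
- tip_box: Pipette tip box, green base and clear lid, 85 by 120 mm and 63 mm high, on the bench. Origin: centre of its underside.

How it is judged:
On the way:
1. the bolt is drawn back until its nose is clear of the keeper (value of joint bolt above 0.029 m), for 0.1 s.
At the end, for the whole second after the job is handed in: The gate is held still (under 0.08 rad/s) with its free edge between 65 and 135 mm out (0.25 to 0.54 rad), the fingers on the bolt's black grip with more than 3 N (value of joint gate between 0.25 and 0.54 rad and velocity of joint gate between -0.08 and 0.08 rad/s and contact force between the fingers and bolt_grip above 3 N); the arm keeps its last pose, push and grip.
It fails at once if the bolt is forced against the keeper with more than 60 N (contact force between bolt_nose and keeper above 60 N).
It fails at once if the gate is flung open, past 0.9 rad (value of joint gate above 0.9 rad).
It fails at once if the amber bottle is moved more than 25 mm (distance of reagent from where it was at the start of the episode above 0.025 m).
It fails at once if the jar is moved more than 25 mm (distance of jar from where it was at the start of the episode above 0.025 m).
It fails at once if the tip box is moved more than 25 mm (distance of tip_box from where it was at the start of the episode above 0.025 m).
It also fails if it takes over 38 s, if anything falls off the work surface, if the arm or the gripper's body presses on something with over 40 N, if the wrist force passes 120 N, or if a joint passes its speed limit or range.

## Robot

A 6-joint arm with a two-finger parallel gripper is mounted at the origin on the work surface. World frame = base frame: x ahead of the robot, y to its left, z up, the work surface at z = 0. Lengths are in m, angles in rad, forces in N, time in s.
With the tool pointing down it reaches from about 0.425 to 0.95 m from the base axis. Payload 3.5 kg.
Tool frame: the origin (TCP) lies midway between the tips of the shut fingers; the grasp point (between the pads) lies 19 mm behind it; z points along the fingers, x is the direction in which the jaws open and shut, and the axes are right-handed (so a half turn about z gives the same grasp; the last joint's range is limited). The gripper opens to 85 mm and grips with 20 to 120 N. Pads are 22 mm wide; open, the fingers measure 114 mm over their backs; the gripper's body (76 mm by 85 mm) begins 54 mm behind the grasp point. The pads swing forward as they close: fully open they stand 13 mm farther back than shut.
Start: joints at [-1.47, 0.286, 1.577, -0, 1.279, -0.15], TCP at [0.168, -0.654, 0.231] pointing down, gripper open.
Joint ranges: [-2.77, 2.77], [-0.9, 2.22], [0.21, 2.48], [-1.53, 4.67], [0.24, 2.81], [-2.84, 2.84]. Speed limits (rad/s): [2.79, 2.79, 3.14, 3.14, 3.14, 3.14].

## Interface

Orientations are given as a unit quaternion [x, y, z, w].
In Python, from plant import readout, optics, ctrl gives the robot as it stands. The module is installed in compiled form; this text tells all that it offers.
- The arm moves only by the shell command python3 -m crank 'ROWS' [OPENING] [FORCE]. ROWS is text: rows parted by semicolons, each of 6 numbers parted by spaces: the shift along the tool's x, y, z in mm, then the turn, a rotation vector about the tool's x, y, z in rad. In form: dx dy dz ax ay az; .... A call has 1 to 5 rows; each row shifts and turns the commanded pose from where the row before left it, along the tool's axes as they then stand; what a row does not reach is not made up. A row lasts 1/8 s, in which the tool goes at most 62.5 mm and 10.7 degrees, less where a joint would pass 70% of its speed; a pose out of reach is approached as far as the arm can. A call is refused whole if a number of a shift passes 62.5 or a number of a turn 0.188, either way. A call with a gripper value outside its range is refused whole. OPENING is the opening, from -1 (shut) to 1 (fully open), set as the call begins (- or left out, the last holds). The fingers move at their own pace and stop on an object; FORCE is the grip in N (left out, the last holds). Time passes only in rows, so rows that do not move let the fingers close. It gives the time, the measured TCP pose, the force and the opening at its end, in the units of the state.
- readout.get_state(): the state, without advancing time (a new reading comes with each control period).
- optics.read_camera(name): name is "scene" or "top" or "wrist"; returns the picture (384x512x3 uint8, red, green, blue); there is no depth.
- optics.calibration(name): a dict with "mtx" (3x3 intrinsics, pixels), "rvec" (rotation vector, rad) and "tvec" (3), from world to camera coordinates, as OpenCV has them; the wrist camera has in their place "tool_from_camera" (4x4, takes a point from camera to tool coordinates, whose origin is the TCP and whose axes are the tool frame's). Camera axes: x right, y down, z forward; pixel columns grow to the right and rows downward; lengths in m; the calibration is good to about 2 mm. A picture is of the moment at which its call begins: read the wrist's pose just before it. calibration takes no time and is no camera call.
- ctrl.sign_off(): hands the job in, once; it reports no verdict.
Trained networks look in the newest picture that a camera, given by its name, has taken for a name from the list of things; names that differ only in an ending like _2 or _b are one class to them, and where a whole thing is asked for, a point or a joint stands for the part that bears it (a point fixed in the world has none). Each returns a list of dicts, best first, with "p" (0 to 1); they miss things now and then, are a little off and sometimes report something else, mostly with a low value. They report only what shows in the picture. A call takes as long as a camera call.
- optics.recognise(camera, thing): "xy" ([column, row] as shares, 0 to 1, of the picture: columns of its width, rows of its height, amid what is visible of it).
The state is a dict: "time": time; "qpos": joint angles; "dq": joint speeds; "joint_efforts": joint torques, N m; "eef_pos": TCP position; "tcp_rot": TCP orientation; "contact_force": force on the tool from outside, world axes, zero at the start; "wrist_torque": the same for the moment, N m; "opening": opening from 0.0 (shut) to 1.0 (fully open).
Only numpy, scipy, OpenCV 4.12 (cv2) and the standard library are available. Lean on these libraries where they do the work, as an engineer would, in place of code of your own. Each camera call takes 0.05 s, during which the arm holds its last target.

## Working session

There is one attempt and no reset: what is moved stays moved. The work goes in short steps, Python scripts to look and compute and a shell command to move; the robot and the scene stay as the last step left them, time stands still between calls to the robot, and variables do not carry over. Pictures are saved under pics/ and viewed, and the job is handed in when it is done.

```bash
mkdir -p pics; ls
cat > h.py <<'E'
import numpy as np, cv2
from plant import readout, optics, ctrl
from scipy.spatial.transform import Rotation as R
def snap(cam,name):
    im=optics.read_camera(cam); cv2.imwrite('pics/'+name,im[:,:,::-1]); return im
def P(cam):
    c=optics.calibration(cam); Rm=cv2.Rodrigues(np.array(c['rvec'],float))[0]; t=np.array(c['tvec'],float).reshape(3)
    return np.array(c['mtx'],float),Rm,t
def ray(cam,px):
    K,Rm,t=P(cam); d=Rm.T@np.linalg.inv(K)@np.array([px[0],px[1],1.]); return -Rm.T@t,d
def onz(cam,px,z):
    o,d=ray(cam,px); return o+d*(z-o[2])/d[2]
def proj(cam,X):
    K,Rm,t=P(cam); x=K@(Rm@np.asarray(X,float)+t); return x[:2]/x[2]
def tri(a,b):
    A=[];B=[]
    for o,d in (a,b):
        d=d/np.linalg.norm(d); M=np.eye(3)-np.outer(d,d); A.append(M);B.append(M@o)
    X=np.linalg.solve(sum(A),sum(B)); return X,[np.linalg.norm(m@(X-o)) for m,(o,_) in zip(A,(a,b))]
E
python3 - <<'E'
from h import *
for c in('scene','top','wrist'):
    snap(c,c+'0.png')
    if c!='wrist': print(c,-P(c)[1].T@P(c)[2],P(c)[0][0,0])
    for th in('cage','gate_edge','bolt_grip','bolt_nose','keeper','tube_rack','reagent','jar','tip_box'):
        r=optics.recognise(c,th)
        print(c,th,[(np.round(np.array(q['xy'])*[512,384],1).tolist(),round(q['p'],2)) for q in r[:2]])
s=readout.get_state();print(s)
print(optics.calibration('wrist'))
E
```

```text
pics
scene [1.25977163 0.35480619 1.04445419] 493.88658535722317
scene cage [([128.2, 176.5], 0.75), ([180.3, 154.9], 0.21)]
scene gate_edge [([167.3, 176.8], 0.74)]
scene bolt_grip [([329.0, 176.3], 0.55), ([202.6, 147.8], 0.52)]
scene bolt_nose []
scene keeper [([196.9, 119.6], 0.6), ([130.4, 178.7], 0.28)]
scene tube_rack [([117.5, 181.2], 0.6)]
scene reagent [([330.0, 180.0], 0.95)]
scene jar [([316.3, 225.6], 0.73)]
scene tip_box [([369.9, 215.4], 0.89)]
top [0.46130156 0.17837493 1.11317364] 412.7274448086623
top cage [([372.2, 185.6], 0.86), ([299.1, 211.6], 0.4)]
top gate_edge [([321.1, 192.1], 0.83)]
top bolt_grip []
top bolt_nose [([310.5, 246.2], 0.47)]
top keeper []
top tube_rack [([363.4, 192.2], 0.78)]
top reagent [([172.7, 246.6], 0.8)]
top jar [([180.8, 190.3], 0.62)]
top tip_box [([133.3, 217.2], 0.82)]
wrist cage []
wrist gate_edge []
wrist bolt_grip []
wrist bolt_nose []
wrist keeper []
wrist tube_rack []
wrist reagent []
wrist jar []
wrist tip_box []
{'time': 1.5, 'qpos': array([-1.47002556e+00,  2.86300049e-01,  1.57667834e+00,  7.93008468e-06,
        1.27857322
[... 391 characters left out ...]
22456372e-05]), 'contact_force': array([-0.27825354,  0.28265906, -0.84189953]), 'wrist_torque': array([-0.00909058, -0.00751288, -0.0350346 ]), 'opening': 1.0046767103711765}
{'mtx': array([[318.34221752,   0.        , 257.82730007],
       [  0.        , 318.34221752, 192.00603969],
       [  0.        ,   0.        ,   1.        ]]), 'tool_from_camera': array([[ 9.99999450e-01,  1.70509868e-04, -1.03502996e-03,
         8.06022984e-04],
       [ 1.65400657e-04,  9.48727475e-01,  3.16095162e-01,
        -8.28727564e-02],
       [ 1.03585870e-03, -3.16095160e-01,  9.48726924e-01,
        -1.42931535e-01],
       [ 0.00000000e+00,  0.00000000e+00,  0.00000000e+00,
         1.00000000e+00]])}
```

View images.

View pics/scene0.png

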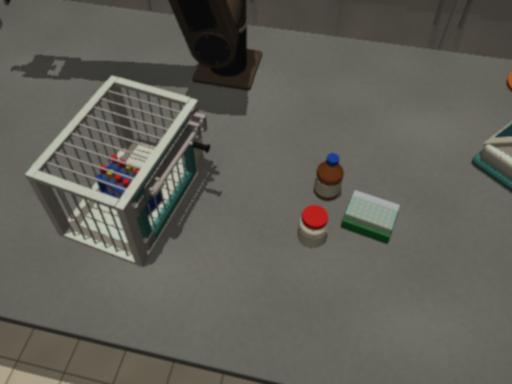

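View pics/top0.png

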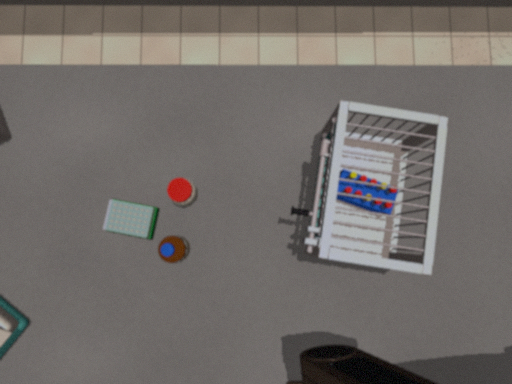

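Run:
```python
import cv2
a=cv2.imread('pics/scene0.png')[100:250,60:260]; cv2.imwrite('pics/sc.png',cv2.resize(a,None,fx=4,fy=4,interpolation=cv2.INTER_CUBIC))
a=cv2.imread('pics/top0.png')[110:260,270:470]; cv2.imwrite('pics/tc.png',cv2.resize(a,None,fx=4,fy=4,interpolation=cv2.INTER_CUBIC))
```

```text
(no output)
```

View pics/sc.png

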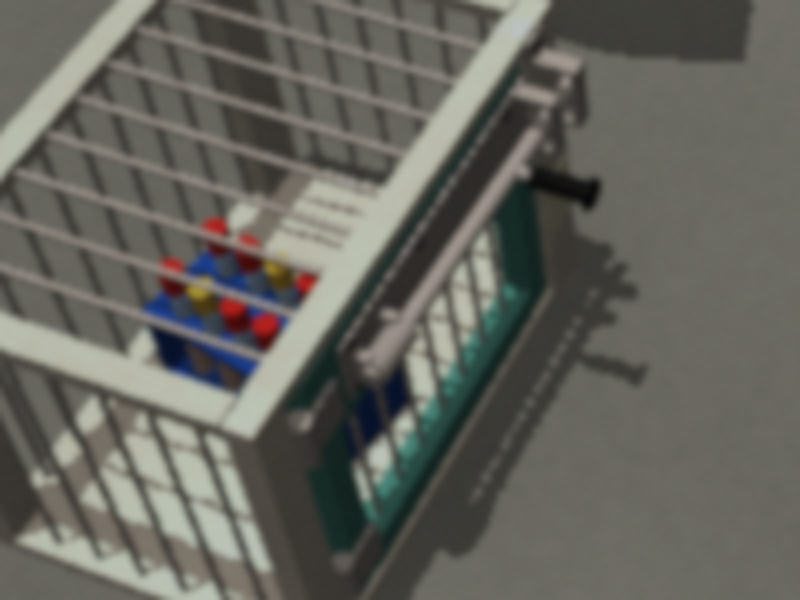

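View pics/tc.png

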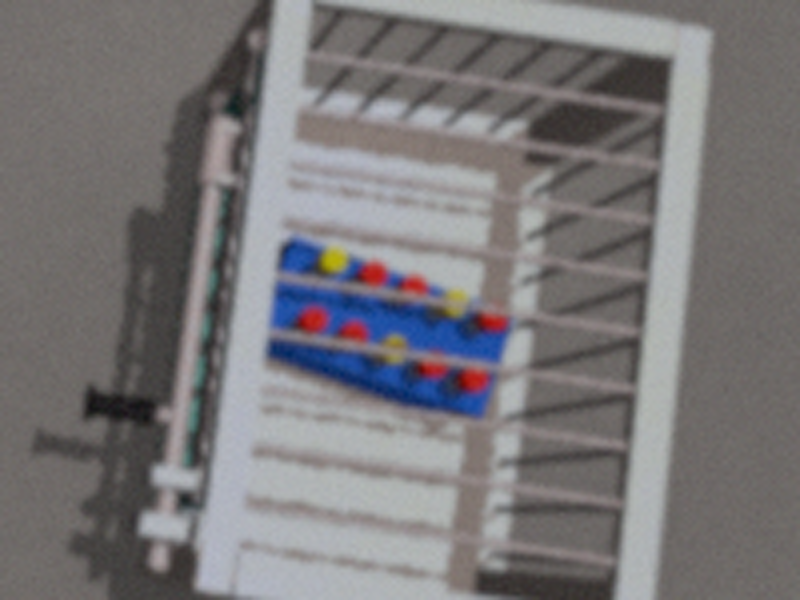

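Run:
```python
from h import *
from scipy.optimize import least_squares
pts=[(341,101.5),(447,116),(432,272.5),(320,259)]
for p in pts: print(np.round(onz('top',p,.24),3))
print('grip',[np.round(onz('top',p,.189),3) for p in((292,210.5),(310,213))])
g=tri(ray('top',(301,212)),ray('scene',(60+565/4,100+187/4)));print('tri',g)
W=[(-.12,.173),(.12,.173),(.12,-.173),(-.12,-.173)]
def f(v):
    c,s=np.cos(v[2]),np.sin(v[2]); r=[]
    for (a,b),p in zip(W,pts):
        r+=list(proj('top',(v[0]+c*a-s*b,v[1]+s*a+c*b,.24))-p)
    return r
best=min((least_squares(f,[.45,-.0,t]) for t in np.arange(-3,3.2,.7)),key=lambda r:r.cost)
print(best.x,best.cost,np.degrees(best.x[2]))
v=best.x;c,s=np.cos(v[2]),np.sin(v[2])
for d in(0,.006):
    a,b=-.165,-.08+d
    X=(v[0]+c*a-s*b,v[1]+s*a+c*b,.189);print(X,proj('top',X),proj('scene',X))
for th,p in (('reagent',(172.7,246.6)),('jar',(180.8,190.3)),('tip_box',(133.3,217.2))): print(th,onz('top',p,.08))
```

```text
[ 0.758 -0.018  0.24 ]
[ 0.725 -0.25   0.24 ]
[ 0.388 -0.199  0.24 ]
[0.417 0.036 0.24 ]
grip [array([0.523, 0.088, 0.189]), array([0.517, 0.048, 0.189])]
tri (array([0.51890478, 0.070344  , 0.18264889]), [np.float64(0.0028910226286023633), np.float64(0.002891022628602367)])
[ 0.57221387 -0.10754284 -1.71737254] 5.394924060808291 -98.39819816812769
(np.float64(0.5171702795118145), np.float64(0.06737201031492317), 0.189) [301.40956027 212.88398214] [198.81150686 144.0658488 ]
(np.float64(0.5231059410706831), np.float64(0.066495698807199), 0.189) [301.75380494 210.2409417 ] [197.73530417 145.82832779]
reagent [0.44176268 0.37458112 0.08      ]
jar [0.5818498  0.35687361 0.08      ]
tip_box [0.51486051 0.47361457 0.08      ]
```

```bash
python3 -m crank '0 0 -60 0 0 0; 0 0 -60 0 0 0; -34 -45 0 0 0 0; -34 -45 0 0 0 0; -34 -45 0 0 0 0' 1 40; python3 -m crank '-34 -45 0 0 0 0; -34 -45 0 0 0 0; -34 -45 0 0 0 0; -34 -45 0 0 0 0; -34 -45 0 0 0 0'
cat >> h.py <<'E'
def st():
    s=readout.get_state(); return s,np.array(s['eef_pos']),R.from_quat(s['tcp_rot'])
def todo(target,yaw=None):
    s,p,q=st(); d=q.inv().apply(np.array(target)-p)*1000
    x=q.apply([1,0,0]); y=np.degrees(np.arctan2(x[1],x[0]))
    print('t',round(s['time'],2),'p',p.round(4),'yaw',round(y,2),'op',round(s['opening'],3),'F',np.round(s['contact_force'],1),'d tool mm',d.round(1))
    if yaw is not None: print('az',-np.radians(yaw-y).round(3))
E
python3 -c "
from h import *
todo((.52,.08,.35),-8.4)"
```

```text
time: 2.12
eef_pos: [0.2738, -0.5202, 0.3516]
tcp_rot: [0.79, -0.613, 0.0, 0.0]
contact_force: [-0.3, -0.1, 0.1]
opening: 1.002
time: 2.75
eef_pos: [0.4497, -0.2994, 0.3516]
tcp_rot: [0.79, -0.613, 0.0, 0.0]
contact_force: [1.2, -0.6, -0.3]
opening: 0.996
t 2.75 p [ 0.4497 -0.2994  0.3516] yaw -75.64 op 0.996 F [ 1.2 -0.6 -0.3] d tool mm [-350.1 -162.2    1.5]
az -1.174
```

```bash
python3 -m crank '-50 -23 0 0 0 0; -50 -23 0 0 0 0; -50 -23 0 0 0 0; -50 -23 0 0 0 0; -50 -23 0 0 0 0'; python3 -m crank '-50 -23 0 0 0 0; -50 -23 0 0 0 -0.168; 0 0 0 0 0 -0.168; 0 0 0 0 0 -0.168; 0 0 0 0 0 -0.168'; python3 -m crank '0 0 0 0 0 -0.168; 0 0 0 0 0 -0.168; 0 0 0 0 0 -0.166'
python3 -c "
from h import *
todo((.52,.08,.30),-8.4)"
```

```text
time: 3.38
eef_pos: [0.4982, -0.0285, 0.3517]
tcp_rot: [0.79, -0.613, 0.0, -0.0]
contact_force: [-0.1, 0.8, 0.2]
opening: 1.003
time: 4.0
eef_pos: [0.5178, 0.0784, 0.3514]
tcp_rot: [0.949, -0.315, 0.0, 0.0]
contact_force: [0.5, -0.1, -0.3]
opening: 1.001
time: 4.38
eef_pos: [0.5178, 0.078, 0.3514]
tcp_rot: [0.998, -0.07, 0.0, -0.0]
contact_force: [-1.1, 0.2, -0.7]
opening: 1.001
t 4.38 p [0.5178 0.078  0.3514] yaw -8.05 op 1.001 F [-1.1  0.2 -0.7] d tool mm [ 1.9 -2.3 51.4]
az 0.006
```

Look with the wrist camera to refine.

Run:
```python
from h import *
s,p,q=st()
im=snap('wrist','w1.png'); r=optics.recognise('wrist','bolt_grip'); print([(np.array(a['xy'])*[512,384],a['p']) for a in r])
np.savez('w1.npz',p=p,q=q.as_quat())
cv2.imwrite('pics/w1b.png',cv2.resize(im[:,:,::-1],None,fx=1.5,fy=1.5))
im=snap('top','t1.png')[110:260,270:470,::-1]; cv2.imwrite('pics/t1b.png',cv2.resize(im,None,fx=4,fy=4))
```

```text
[(array([258.0992, 179.4048]), 0.66)]
```

View pics/w1b.png

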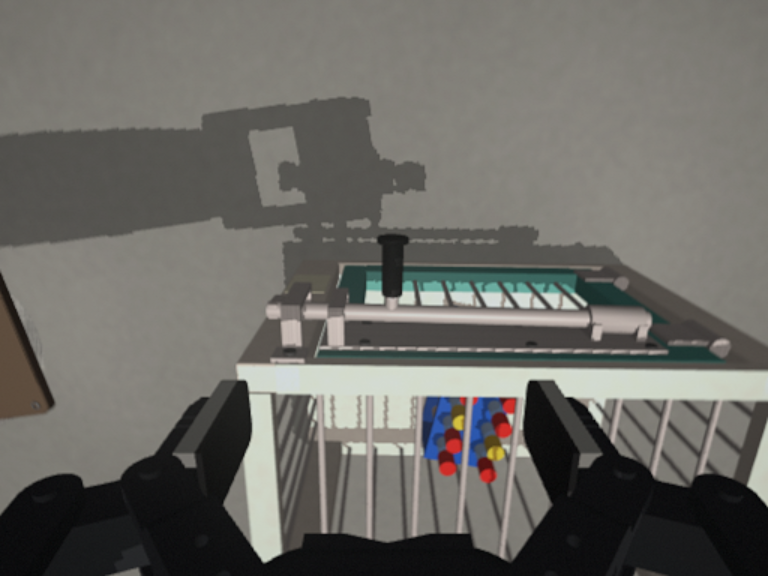

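```bash
cat >> h.py <<'E'
def wray(p,q,px):
    c=optics.calibration('wrist'); T=np.array(c['tool_from_camera']); d=np.linalg.inv(np.array(c['mtx']))@np.array([px[0],px[1],1.])
    return p+q.apply(T[:3,3]), q.apply(T[:3,:3]@d)
def wz(p,q,px,z):
    o,d=wray(p,q,px); return o+d*(z-o[2])/d[2]
E
python3 - <<'E'
from h import *
a=np.load('w1.npz');p=a['p'];q=R.from_quat(a['q'])
for px in((262,159),(261.5,197),(258,179),(261.7,178)): print(px,wz(p,q,px,.189).round(4))
print('front roof edge',wz(p,q,(162,245),.24),wz(p,q,(505,248),.24))
print(tri(wray(p,q,(261.7,178)),ray('scene',(60+565/4,100+187/4))))
print(tri(wray(p,q,(261.7,178)),ray('top',(301,212))))
E
```

```text
(262, 159) [0.5255 0.0907 0.189 ]
(261.5, 197) [0.5196 0.0518 0.189 ]
(258, 179) [0.5188 0.0712 0.189 ]
(261.7, 178) [0.5226 0.0717 0.189 ]
front roof edge [0.42748006 0.03715271 0.24      ] [ 0.7306105 -0.0088632  0.24     ]
(array([0.52244095, 0.07303572, 0.18748639]), [np.float64(0.0017216229085817605), np.float64(0.0017216229085817401)])
(array([0.52130472, 0.06497024, 0.16413974]), [np.float64(0.0006691743105195499), np.float64(0.0006691743105198594)])
```

View pics/t1b.png

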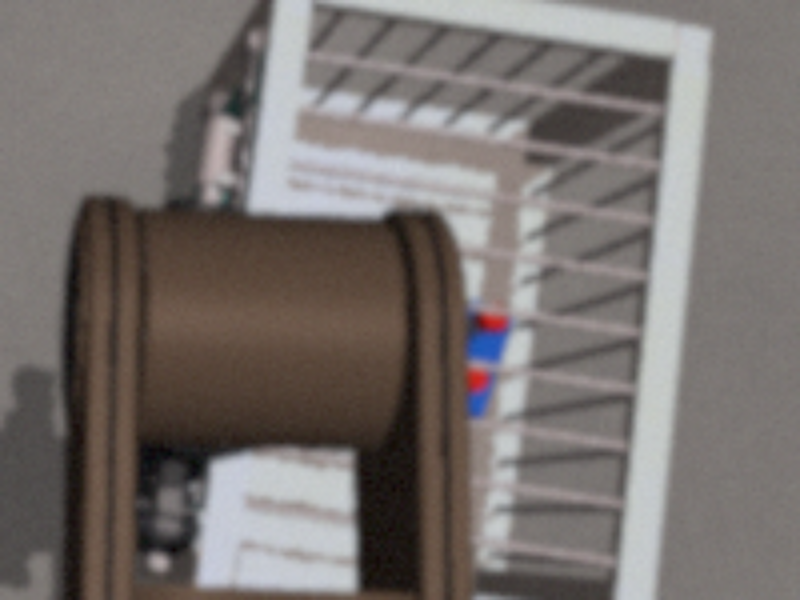

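```bash
python3 -m crank '5 2 40 0 0 0.008; 0 0 40 0 0 0; 0 0 30 0 0 0' 0 40
python3 - <<'E'
from h import *
todo((.522,.075,.170),-8.5)
s,p,q=st(); im=snap('wrist','w2.png')
cv2.imwrite('pics/w2b.png',cv2.resize(im[:,:,::-1],None,fx=1.5,fy=1.5))
np.savez('w2.npz',p=p,q=q.as_quat())
E
```

```text
time: 4.9
eef_pos: [0.5219, 0.0753, 0.2394]
tcp_rot: [0.997, -0.078, -0.001, 0.0]
contact_force: [0.5, -0.6, 0.7]
opening: 0.5
t 4.9 p [0.5219 0.0753 0.2394] yaw -9.0 op 0.5 F [ 0.5 -0.6  0.7] d tool mm [ 0.2  0.2 69.4]
az -0.009
```

View pics/w2b.png

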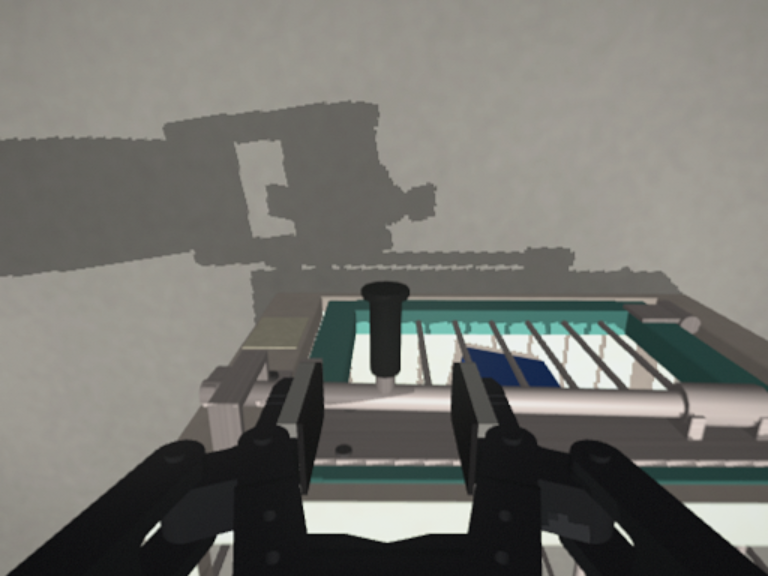

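Run:
```python
from h import *
a=np.load('w2.npz');p=a['p'];q=R.from_quat(a['q'])
for px in((257.3,194),(257.3,248)): print(wz(p,q,px,.189).round(4))
a1=np.load('w1.npz');p1=a1['p'];q1=R.from_quat(a1['q'])
print('disc',tri(wray(p,q,(257.3,194)),wray(p1,q1,(262,159))))
print('base',tri(wray(p,q,(257.3,248)),wray(p1,q1,(261.5,197))))
```

```text
[0.5256 0.0905 0.189 ]
[0.5195 0.0522 0.189 ]
disc (array([0.52559123, 0.09111503, 0.19077561]), [np.float64(9.267447772693588e-05), np.float64(9.267447772672885e-05)])
base (array([0.51945587, 0.05134618, 0.18747064]), [np.float64(0.00010950621689660027), np.float64(0.00010950621689669371)])
```

```bash
python3 -m crank '0 0 35 0 0 -0.008; 0 0 34 0 0 0'; python3 -m crank '0 0 0 0 0 0; 0 0 0 0 0 0; 0 0 0 0 0 0; 0 0 0 0 0 0' -1 40; python3 -m crank '0 0 0 0 0 0'
python3 - <<'E'
from h import *
todo((.522,.075,.170),-8.5)
s,p,q=st(); im=snap('wrist','w3.png')
cv2.imwrite('pics/w3b.png',cv2.resize(im[:,:,::-1],None,fx=1.5,fy=1.5))
E
```

```text
time: 5.2
eef_pos: [0.5232, 0.0753, 0.1727]
tcp_rot: [0.997, -0.074, 0.001, -0.0]
contact_force: [0.8, -0.6, 0.1]
opening: 0.496
time: 5.7
eef_pos: [0.5227, 0.0752, 0.1732]
tcp_rot: [0.997, -0.073, 0.0, 0.0]
contact_force: [-2.3, -0.4, -1.3]
opening: 0.149
time: 5.82
eef_pos: [0.5227, 0.0753, 0.1731]
tcp_rot: [0.997, -0.073, 0.0, 0.0]
contact_force: [-2.2, -0.5, 0.1]
opening: 0.142
t 5.83 p [0.5227 0.0753 0.1731] yaw -8.38 op 0.142 F [-2.2 -0.5  0.1] d tool mm [-0.6  0.4  3.1]
az 0.002
```

View pics/w3b.png

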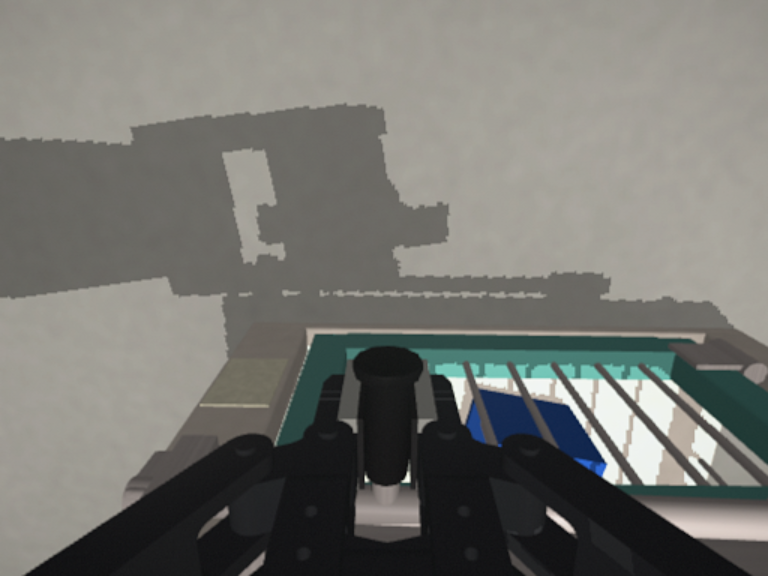

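```bash
python3 -m crank '-0.4 0 -3 0 -0.02 0; -0.4 0 -3 0 -0.02 0; -0.4 0 -3 0 -0.02 0; -0.4 0 -3 0 -0.02 0; 0 0 0 0 0 0' -1 50
python3 - <<'E'
from h import *
todo((.522,.075,.185),-8.5); print(np.round(readout.get_state()['wrist_torque'],2))
s,p,q=st(); im=snap('wrist','w4.png')
cv2.imwrite('pics/w4b.png',cv2.resize(im[:,:,::-1],None,fx=1.5,fy=1.5))
im=snap('scene','s4.png')[100:200,140:260,::-1]; cv2.imwrite('pics/s4b.png',cv2.resize(im,None,fx=6,fy=6,interpolation=cv2.INTER_CUBIC))
E
```

```text
time: 6.5
eef_pos: [0.5216, 0.0754, 0.1845]
tcp_rot: [0.997, -0.073, -0.04, -0.003]
contact_force: [-2.5, -0.1, -2.1]
opening: 0.143
t 6.5 p [0.5216 0.0754 0.1845] yaw -8.37 op 0.143 F [-2.5 -0.1 -2.1] d tool mm [ 0.4  0.3 -0.6]
az 0.002
[-0.14  0.09 -0.13]
```

View pics/w4b.png

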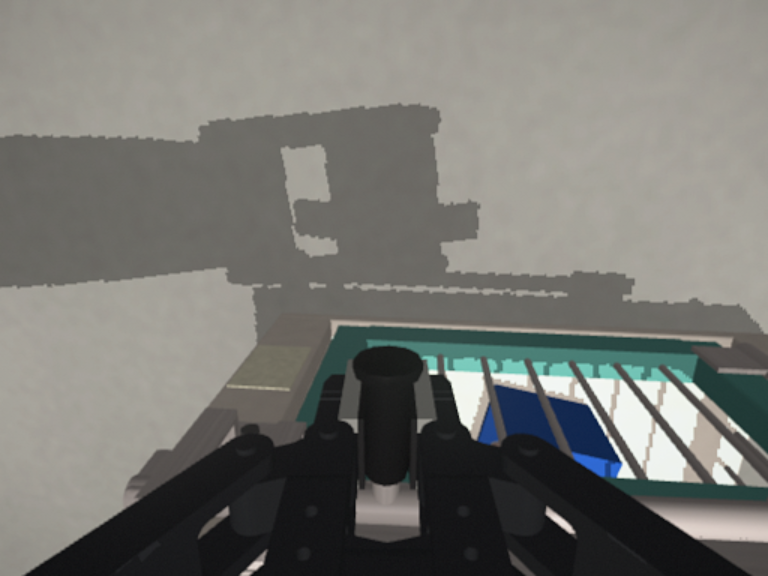

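View pics/s4b.png

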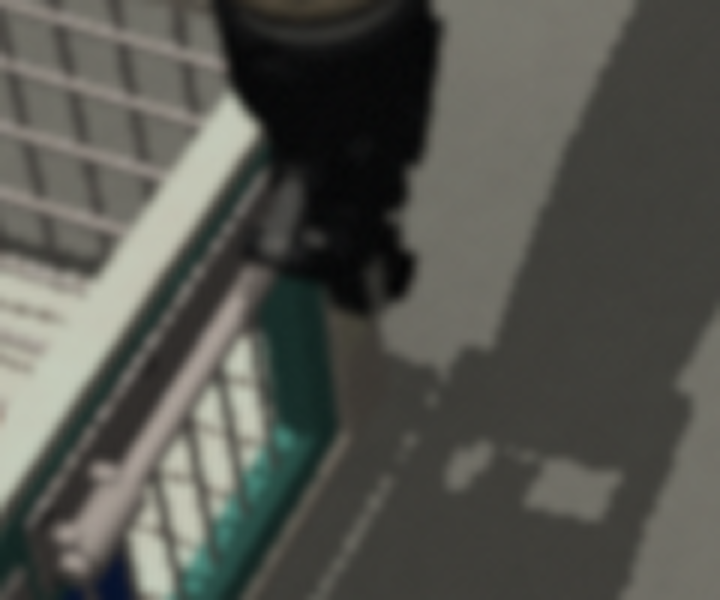

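```bash
python3 -m crank '2 0 -0.1 0 0 0; 2 0 -0.1 0 0 0; 2 0 -0.1 0 0 0; 2 0 -0.1 0 0 0'
python3 -c "
from h import *
todo((.5216,.0754,.1845),-8.5)"
```

```text
time: 7.1
eef_pos: [0.5291, 0.0743, 0.1839]
tcp_rot: [0.997, -0.073, -0.04, -0.003]
contact_force: [-3.6, -0.7, -3.2]
opening: 0.141
t 7.1 p [0.5291 0.0743 0.1839] yaw -8.37 op 0.141 F [-3.6 -0.7 -3.2] d tool mm [-7.6  0.   0. ]
az 0.002
```

Low force; moving freely. Continue.

```bash
python3 -m crank '3 0 -0.2 0 0 0; 3 0 -0.2 0 0 0; 3 0 -0.1 0 0 0; 3 0 -0.1 0 0 0'; python3 -m crank '3 0 -0.1 0 0 0; 3 0 -0.1 0 0 0; 3 0 -0.1 0 0 0; 3 0 -0.1 0 0 0; 0 0 0 0 0 0'
python3 - <<'E'
from h import *
todo((.5216,.0754,.1845),-8.5)
s,p,q=st(); im=snap('wrist','w5.png')
cv2.imwrite('pics/w5b.png',cv2.resize(im[:,:,::-1],None,fx=1.5,fy=1.5))
E
```

```text
time: 7.6
eef_pos: [0.5413, 0.0724, 0.1837]
tcp_rot: [0.997, -0.073, -0.04, -0.003]
contact_force: [-3.5, -0.6, -2.7]
opening: 0.141
time: 8.22
eef_pos: [0.5536, 0.0706, 0.1833]
tcp_rot: [0.997, -0.073, -0.039, -0.003]
contact_force: [-1.5, -1.5, -2.4]
opening: 0.141
t 8.22 p [0.5536 0.0706 0.1833] yaw -8.36 op 0.141 F [-1.5 -1.5 -2.4] d tool mm [-32.3  -0.1   1.4]
az 0.002
```

View pics/w5b.png

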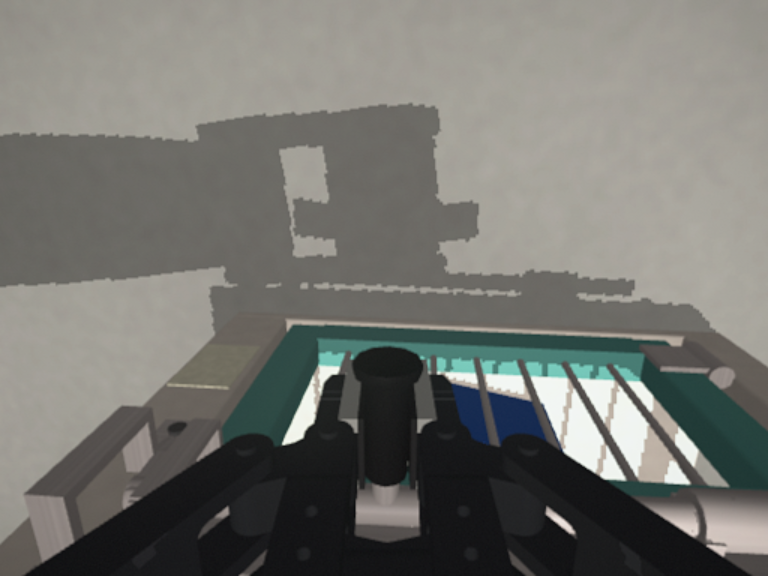

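```bash
python3 -m crank '2.5 0 0 0 0 0; 2.5 0 0 0 0 0; 0 0 0 0 0 0'
python3 - <<'E'
from h import *
todo((.5216,.0754,.1845),-8.5)
s,p,q=st()
# swing plan about hinge: cage pose
v=np.array([.57221,-.10754,-1.7174]);c,sn=np.cos(v[2]),np.sin(v[2])
H=np.array([v[0]-c*.11-sn*.135,v[1]-sn*.11+c*.135]);
g=p[:2]; 
print('hinge',H,'rel cage',[(g-H)@[c,sn],(g-H)@[-sn,c]])
x=q.apply([1,0,0]);x2=x[:2]/np.linalg.norm(x[:2]);y2=q.apply([0,1,0])[:2]
prev=g
for n in range(0,12):
    a=.035*n; M=np.array([[np.cos(a),np.sin(a)],[-np.sin(a),np.cos(a)]])
    r=H+M@(g-H); d=r-prev
    Mp=np.array([[np.cos(a-.035),np.sin(a-.035)],[-np.sin(a-.035),np.cos(a-.035)]])
    print(n,r.round(4),'in level tool axes before row',(d@(Mp@x2)*1000).round(2),(d@(Mp@y2)*1000).round(2)); prev=r
E
```

```text
time: 8.65
eef_pos: [0.5583, 0.07, 0.1829]
tcp_rot: [0.997, -0.073, -0.039, -0.003]
contact_force: [-1.4, -2.0, -2.0]
opening: 0.142
t 8.65 p [0.5583 0.07   0.1829] yaw -8.36 op 0.142 F [-1.4 -2.  -2. ] d tool mm [-37.1  -0.    1.4]
az 0.002
hinge [ 0.72183054 -0.01844066] rel cage [np.float64(-0.06357591396164407), np.float64(-0.17465770339213374)]
0 [0.5583 0.07  ] in level tool axes before row 0.0 0.0
1 [0.5615 0.0756] in level tool axes before row 2.34 -6.07
2 [0.5649 0.0812] in level tool axes before row 2.34 -6.07
3 [0.5685 0.0866] in level tool axes before row 2.34 -6.07
4 [0.5723 0.0919] in level tool axes before row 2.34 -6.07
5 [0.5762 0.0971] in level tool axes before row 2.34 -6.07
6 [0.5804 0.1021] in level tool axes before row 2.34 -6.07
7 [0.5847 0.107 ] in level tool axes before row 2.34 -6.07
8 [0.5891 0.1117] in level tool axes before row 2.34 -6.07
9 [0.5938 0.1163] in level tool axes before row 2.34 -6.07
10 [0.5986 0.1207] in level tool axes before row 2.34 -6.07
11 [0.6035 0.1249] in level tool axes before row 2.34 -6.07
```

```bash
python3 -m crank '2.3 -6.1 -0.2 0.003 0 0.035; 2.3 -6.1 -0.2 0.003 0 0.035; 2.3 -6.1 -0.2 0.003 0 0.035; 2.3 -6.1 -0.2 0.003 0 0.035; 0 0 0 0 0 0' - 60
python3 - <<'E'
from h import *
todo((.5723,.0919,.183),-16.4)
s,p,q=st(); im=snap('wrist','w6.png')
cv2.imwrite('pics/w6b.png',cv2.resize(im[:,:,::-1],None,fx=1.5,fy=1.5))
E
```

```text
time: 9.28
eef_pos: [0.572, 0.0919, 0.1829]
tcp_rot: [0.989, -0.142, -0.039, -0.006]
contact_force: [-2.5, -3.4, -1.8]
opening: 0.137
t 9.28 p [0.572  0.0919 0.1829] yaw -16.38 op 0.137 F [-2.5 -3.4 -1.8] d tool mm [ 0.3 -0.1 -0.1]
az 0.0
```

View pics/w6b.png

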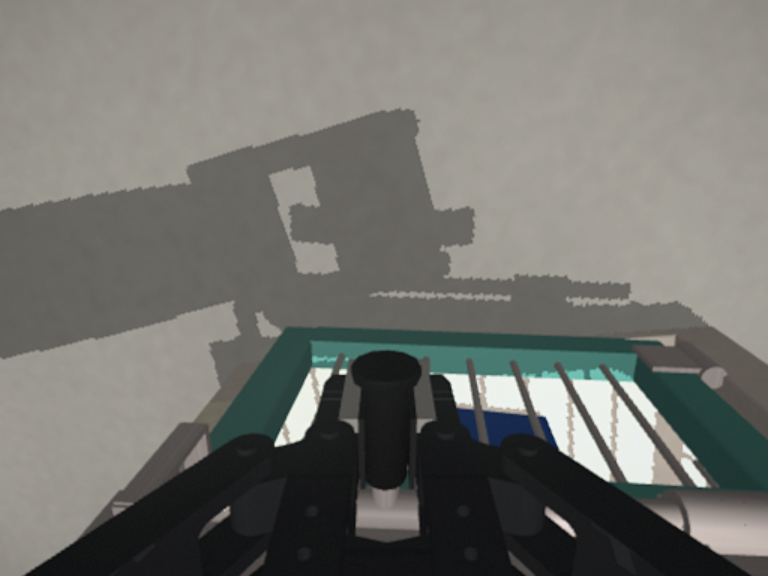

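The gate is opening with the grip (the keeper has moved back relative to the gate), at about 0.14 rad. Continue.

```bash
python3 -m crank '2.3 -6.1 -0.2 0.003 0 0.035; 2.3 -6.1 -0.2 0.003 0 0.035; 2.3 -6.1 -0.2 0.003 0 0.035; 2.3 -6.1 -0.2 0.003 0 0.035'; python3 -m crank '2.3 -6.1 -0.2 0.003 0 0.035; 2.3 -6.1 -0.2 0.003 0 0.035; 2.3 -6.1 -0.2 0.003 0 0.035; 0 0 0 0 0 0; 0 0 0 0 0 0'
python3 - <<'E'
from h import *
todo((.6035,.1249,.183),-30.4)
s,p,q=st(); im=snap('wrist','w7.png')
cv2.imwrite('pics/w7b.png',cv2.resize(im[:,:,::-1],None,fx=1.5,fy=1.5))
snap('scene','s7.png')
print([(np.array(a['xy'])*[512,384],a['p']) for a in optics.recognise('scene','gate_edge')])
im=cv2.imread('pics/s7.png')[90:240,90:290]; cv2.imwrite('pics/s7b.png',cv2.resize(im,None,fx=4,fy=4,interpolation=cv2.INTER_CUBIC))
v=np.array([.57221,-.10754,-1.7174]);c,sn=np.cos(v[2]),np.sin(v[2])
def edge(t):
    # hinge (-.110,.135); free front corner rel shut (-.01,-.262)
    a=-.01;b=-.262; ca,sa=np.cos(t),np.sin(t)
    X,Y=-.11+ca*a+sa*b, .135-sa*a+ca*b
    return (v[0]+c*X-sn*Y,v[1]+sn*X+c*Y,.228)
for t in(0,.25,.3,.35,.4,.45): print(t,proj('scene',edge(t)))
E
```

```text
time: 9.82
eef_pos: [0.5884, 0.1116, 0.1829]
tcp_rot: [0.976, -0.212, -0.039, -0.009]
contact_force: [-2.7, -3.2, -1.8]
opening: 0.14
time: 10.45
eef_pos: [0.6026, 0.125, 0.1828]
tcp_rot: [0.964, -0.262, -0.039, -0.011]
contact_force: [-3.3, -2.3, -2.3]
opening: 0.142
t 10.45 p [0.6026 0.125  0.1828] yaw -30.45 op 0.142 F [-3.3 -2.3 -2.3] d tool mm [ 0.9 -0.4 -0.2]
az -0.001
[(array([169.984 , 195.6864]), 0.61)]
0 [188.58103483 114.00787443]
0.25 [211.7534084  124.08835192]
0.3 [215.98702343 126.65378848]
0.35 [220.06577031 129.39840262]
0.4 [223.98028935 132.3200102 ]
0.45 [227.72109935 135.41613484]
```

View pics/w7b.png

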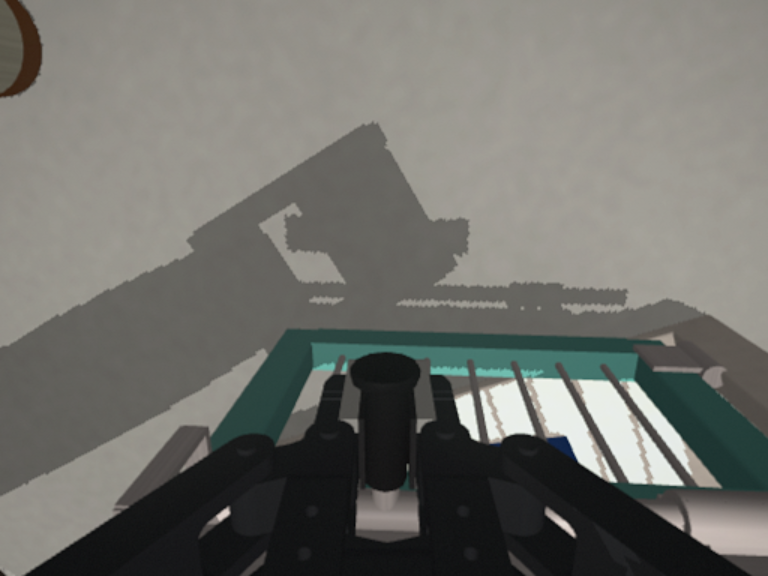

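View pics/s7b.png

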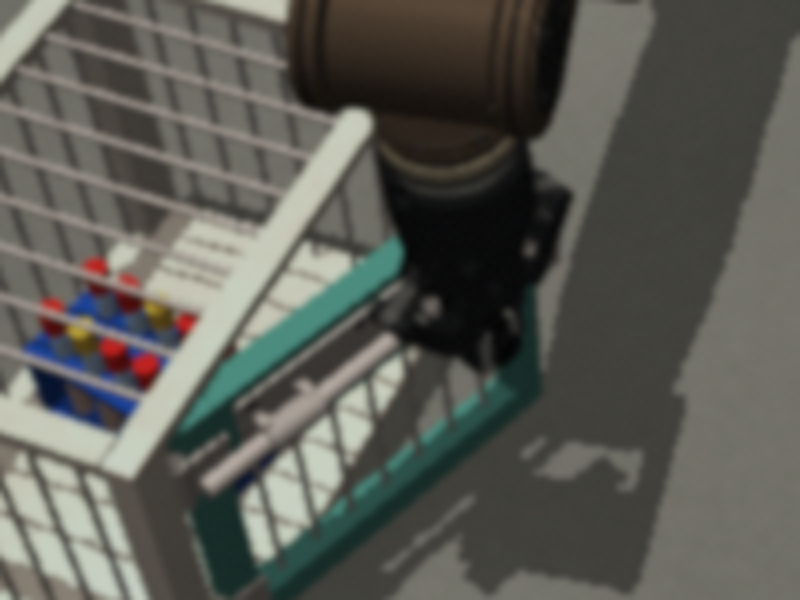

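```bash
python3 -m crank '0 0 0 0 0 0; 0 0 0 0 0 0; 0 0 0 0 0 0; 0 0 0 0 0 0'
python3 - <<'E'
from h import *
todo((.6026,.125,.1828),-30.4)
v=np.array([.57221,-.10754,-1.7174]);c,sn=np.cos(v[2]),np.sin(v[2])
def edge(t,z,a=-.01):
    b=-.262; ca,sa=np.cos(t),np.sin(t)
    X,Y=-.11+ca*a+sa*b, .135-sa*a+ca*b
    return (v[0]+c*X-sn*Y,v[1]+sn*X+c*Y,z)
print('seen bottom corner 225,187.5')
for t in(.3,.35,.4,.45): print(t,proj('scene',edge(t,.01)),proj('scene',edge(t,.02)))
print('dq',np.abs(readout.get_state()['dq']).max())
E
```

```text
time: 11.1
eef_pos: [0.6029, 0.1253, 0.183]
tcp_rot: [0.964, -0.263, -0.039, -0.012]
contact_force: [-2.9, -3.4, -2.4]
opening: 0.138
t 11.1 p [0.6029 0.1253 0.183 ] yaw -30.5 op 0.138 F [-2.9 -3.4 -2.4] d tool mm [-0.1  0.4  0.2]
az -0.002
seen bottom corner 225,187.5
0.3 [220.05331007 184.75278599] [219.89035853 182.42453855]
0.35 [223.60977554 187.37745354] [223.46784023 185.055427  ]
0.4 [227.02009673 190.16725578] [226.89843293 187.85200528]
0.45 [230.27593759 193.11916161] [230.17375384 190.81126133]
dq 0.0017372048244651
```

Seen corner matches a gate angle of about 0.37–0.39 rad; it is held still. Handing in.

```bash
python3 -c "
from plant import ctrl; print(ctrl.sign_off())"
```

```text
the job is handed in; nothing more can be done
None
```

The sample cage is open. I left the arm gripping the bolt's black grip and holding the gate ajar, and handed the job in at about 11 s.

- **Bolt:** I lifted the grip about 11 mm and drew it back 37 mm. The starting draw was about 5 mm, so the bolt should be near 0.042 m, clear of the keeper. The wrist force readings during the draw stayed at about 5 N, so the nose was not forced.
- **Gate:** The arm followed the hinge arc through about 0.385 rad. The gate's lower corner in the scene picture fits about 0.36–0.39 rad, so the free edge stands roughly 9–10 cm out.
- **Final hold:** The arm was still, with a grip setting of 60 N on the black grip and about 5 N of outside force on the tool.
- **Bench items:** I did not go near the bottle, jar or tip box with the gripper, but I took no last picture to check that they had stayed put.

**One check disagreed:** the network's last report for the gate's edge was pixel (170, 196) in the scene camera, with p = 0.61. That did not fit the free corner, which was hidden behind the gripper, so I used the visible lower corner instead.

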